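# Latch the split heating block around its pressure vessel

## Robot

A 6-joint arm with a two-finger parallel gripper is mounted at the origin on the work surface. World frame = base frame: x ahead of the robot, y to its left, z up, the work surface at z = 0. Lengths are in m, angles in rad, forces in N, time in s.
With the tool pointing down it reaches from about 0.225 to 0.875 m from the base axis. Payload 3.4 kg.
Tool frame: the origin (TCP) lies on the centre line of the jaws, within the pads' length; the fingertips stand 22 mm ahead of it and the grasp point (between the pads) lies 3 mm ahead of it; z points along the fingers, y is the direction in which the jaws open and shut (so a half turn about z gives the same grasp; the last joint's range is limited). The gripper opens to 85 mm and grips with 20 to 120 N. Pads are 22 mm wide; open, the fingers measure 114 mm over their backs; the gripper's body (76 mm by 85 mm) begins 54 mm behind the grasp point. The pads swing forward as they close: fully open they stand 13 mm farther back than shut.
Start: joints at [-1.256, 0.276, 1.505, -0, 1.361, -0.121], TCP at [0.243, -0.521, 0.232] pointing down, gripper open.
Joint ranges: [-2.89, 2.89], [-0.75, 2.08], [0.22, 2.7], [-1.18, 4.32], [0.11, 2.71], [-2.7, 2.7]. Speed limits (rad/s): [2.57, 2.57, 3.14, 3.14, 3.14, 3.14].

## Interface

Orientations are given as a unit quaternion [x, y, z, w].
In Python, from workcell import arm, read_camera gives the robot as it stands. Calls block until the motion is done:
- arm.reach(position, orientation): joint-space move of the TCP to a pose.
- arm.servo_line(position, rotation=None, max_speed=0.15, contact_N=None): straight line of the TCP; rotation=None keeps the orientation; max_speed is the mean speed in m/s. With contact_N (N) it stops when the force on the tool has changed by that much, and returns True; else False.
- arm.move_j(angles): joint-space move.
- arm.gripper_to(opening): opening from 0.0 (shut) to 1.0 (fully open); the grip force is fixed at half the most; returns when the fingers have stopped.
- arm.dwell(seconds).
- arm.solve_ik(position, orientation): joint angles nearest the present ones, or None.
- read_camera(name): name is "scene" or "top" or "wrist"; returns a dict with "image" (480x640x3 uint8, red, green, blue), "mtx" (3x3 intrinsics, pixels), "world_to_cam" (4x4, takes a point from world to camera coordinates). Camera axes: x right, y down, z forward; pixel columns grow to the right and rows downward; lengths in m; the calibration is good to about 2 mm. A picture is of the moment at which its call begins. There is no depth.
A pose or a line that the arm cannot do raises arm.Unreachable and nothing moves.
- arm.finish_job(): hands the job in, once; it reports no verdict.
Readings, each from a call of its own:
- arm.read_t(): time.
- arm.read_joint_pos(): joint angles.
- arm.read_dq(): joint speeds.
- arm.read_effort(): joint torques, N m.
- arm.read_eef_pos(): TCP position.
- arm.read_tool_rot(): TCP orientation.
- arm.read_ft_force(): force on the tool from outside, world axes, zero at the start.
- arm.read_torque(): the same for the moment, N m.
- arm.read_opening(): opening from 0.0 (shut) to 1.0 (fully open).
Only numpy, scipy, OpenCV 4.12 (cv2) and the standard library are available. Lean on these libraries where they do the work, as an engineer would, in place of code of your own. Each camera call takes 0.05 s, during which the arm holds its last target.

## Task

Two aluminium split heating blocks stand on the lab bench with their draw latches open; only one has a steel pressure vessel lying in it, with flanged ends sticking out of both sides. On that block, swing the latch claw over so that it hooks behind its keeper, then swing the lever over and all the way down flat so that the latch draws the two halves together. Leave the latch of the empty block standing open as it is, and let go at the end.

Things in the scene. Friction and masses are not known exactly. Their poses are not given: they have to be found in the camera images.
- loaded: Aluminium split heating block with the vessel: a 39 mm steel tube with 50 mm flanges along the block's y, ends out 30 mm on both sides. Fixed. 200 (x) by 100 (y), top 60 mm high; origin: centre of the underside, z up. The latch lies along x on top, midway in y. The +x half, with the keeper, slides towards -x on a 5 N/mm spring; the shut latch draws it about 4 mm.
- loaded_lever_tip (a point): Free end of the lever: steel strip 18 mm wide, 6 mm thick, reaching from 5 to 75 mm from its hinge pin. The pin runs along y at x = -10, z = 86 mm in the block's frame. Shut, the lever lies level there, pointing to -x, and this point is at x = -85, z = 86 mm.
- loaded_lever (a joint): Lever angle, rad: 0 = shut, flat, pointing to the block's -x (stop); pi/2 = upright. Starts at 1.75 to 1.95, leaning a little towards the keeper (stop 2.1). Stiff: stays where left, about 1.5 N at the tip moves it, up to 4 N near the end when the claw pulls; in the last degrees it goes over centre and holds itself shut.
- loaded_claw_tip (a point): Inner bottom edge of the claw's tooth, 95 mm from the claw's pin and 13 mm to its underside. Two side strips (42 mm over all) straddle the lever; a plate 42 mm wide, 6 mm thick, 62 to 98 mm from the pin, joins them. The pin sits on the lever 28 mm from the hinge pin, at x = -37.4, z = 80.2 mm in the block's frame when the lever is shut, and turns with the lever.
- loaded_claw (a joint): Claw angle to the lever, rad. The claw's rise above level (pointing to +x) is this minus the lever's angle. Starts 0.95 to 1.25 above level, held by light friction (0.5 N at its end moves it); falls by its own weight once pushed below about 0.8, and then rests on the keeper about 0.45 below level, tooth behind it, if the lever is still near its starting angle.
- loaded_keeper (a point): Top edge of the keeper's far (+x) face, midway along it; axes as the block's. The keeper is an upright steel plate 10 mm thick (x), 30 mm wide, 17 mm tall on top of the block's sliding half; this point is at x = 62, z = 77 mm in the block's frame while unlatched. The claw's tooth must drop behind this face.
- spare_claw_tip (a point): The tooth edge of the claw on the empty block, which is the same block and latch without a vessel; it stands 0.3 to 0.6 m to one side, its latch open in the same way. Not to be moved.
Not all that is in view belongs to the job. Leave any red or yellow look-alike of the loaded alone.

How it is judged:
On the way, in this order (a step that is already met when the one before it is completed fails the run):
1. the claw is hooked behind the keeper while the lever is still open (value of joint loaded_lever above 1 rad and z of loaded_claw_tip in the frame of loaded_keeper below -0.004 m and x of loaded_claw_tip in the frame of loaded_keeper between -0.004 and 0.035 m), for 0.2 s.
2. the lever is swung down flat with the claw hooked (value of joint loaded_lever below 0.17 rad and z of loaded_claw_tip in the frame of loaded_keeper below -0.004 m and x of loaded_claw_tip in the frame of loaded_keeper above -0.004 m), for 0.2 s.
At the end, for the whole second after the job is handed in: The lever of the block with the vessel lies flat (within 10 degrees of its stop), its claw's tooth is behind the keeper (tooth edge at least 4 mm below the keeper's top and within 10 mm of its far face), and the empty block's claw is within 40 mm of where it stood (all of step 2 and x of loaded_claw_tip in the frame of loaded_keeper below 0.01 m and distance of spare_claw_tip from where it was at the start of the episode below 0.04 m); the robot touches nothing.
It fails at once if the empty block's latch is moved (its claw tip by more than 40 mm) (distance of spare_claw_tip from where it was at the start of the episode above 0.04 m).
It also fails if it takes over 43 s, if anything falls off the work surface, if the arm or the gripper's body presses on something with over 40 N, if the wrist force passes 120 N, or if a joint passes its speed limit or range.

## Working session

There is one attempt and no reset: what is moved stays moved. The work goes in short steps, each a Python script; the robot and the scene stay as the last script left them, time stands still between calls to the robot, and variables do not carry over. Pictures are saved under pics/ and viewed, and the job is handed in when it is done.

```bash
ls; mkdir -p pics; python3 - <<'E'
from workcell import arm, read_camera
import cv2
for n in ["scene","top","wrist"]:
    c=read_camera(n); cv2.imwrite(f"pics/a_{n}.png",c["image"][:,:,::-1]); print(n,c["mtx"].tolist(),c["world_to_cam"].round(4).tolist())
print(arm.read_t(),arm.read_tool_rot())
E
```

```text
pics
scene [[441.9440872266451, 0.0, 323.42790499938826], [0.0, 441.9440872266451, 240.87778115835593], [0.0, 0.0, 1.0]] [[0.4925, 0.8703, 0.0062, -0.1551], [0.5538, -0.3079, -0.7736, -0.2385], [-0.6714, 0.3844, -0.6336, 1.2324], [0.0, 0.0, 0.0, 1.0]]
top [[438.2553265110988, 0.0, 315.76766005233736], [0.0, 438.2553265110988, 241.54169652423866], [0.0, 0.0, 1.0]] [[-0.0245, -0.9992, -0.0315, -0.0636], [-0.9889, 0.0288, -0.1455, 0.5017], [0.1463, 0.0276, -0.9889, 0.9148], [0.0, 0.0, 0.0, 1.0]]
wrist [[427.85185467943296, 0.0, 317.2813995433277], [0.0, 427.85185467943296, 242.3813613606582], [0.0, 0.0, 1.0]] [[0.4226, -0.9063, -0.0026, -0.5742], [-0.8622, -0.403, 0.3069, -0.0399], [-0.2791, -0.1275, -0.9518, 0.3795], [0.0, 0.0, 0.0, 1.0]]
0.15 [ 9.76349277e-01  2.16198006e-01 -6.46084718e-05 -7.12122411e-04]
```

View pics/a_scene.png

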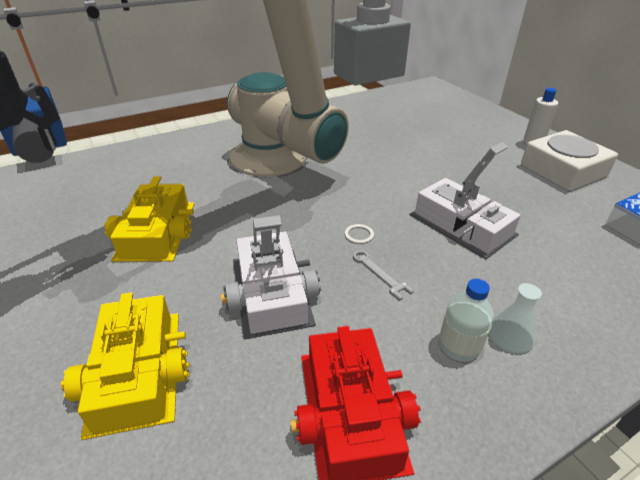

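View pics/a_top.png

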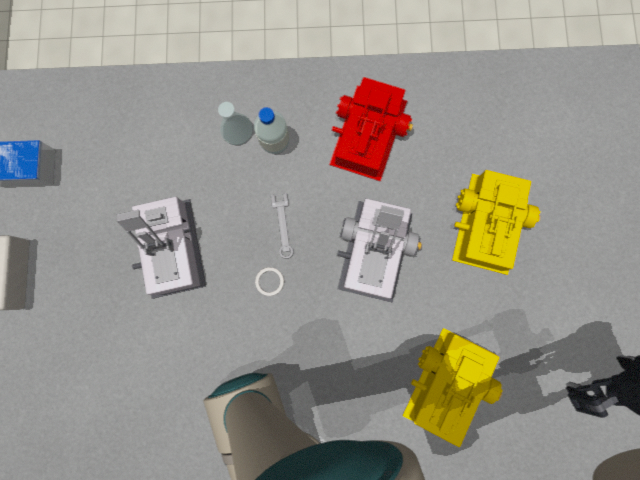

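View pics/a_wrist.png

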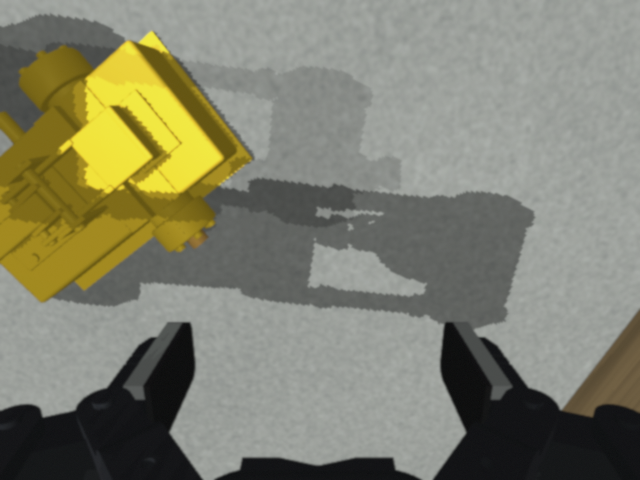

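The loaded block is at about (380,250) in top and (270,280) in scene. The empty one is at about (165,250) in top. I'll zoom in on the loaded block.

```bash
python3 - <<'E'
import cv2,numpy as np
t=cv2.imread("pics/a_top.png")[190:310,330:430]; s=cv2.imread("pics/a_scene.png")[205:340,215:325]
t=cv2.resize(t,None,fx=5,fy=5,interpolation=cv2.INTER_CUBIC)[:600,:400*2]
cv2.imwrite("pics/z_t.png",t)
cv2.imwrite("pics/z_s.png",cv2.resize(s,None,fx=4.4,fy=4.4,interpolation=cv2.INTER_CUBIC))
E
```

```text
(no output)
```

View pics/z_t.png

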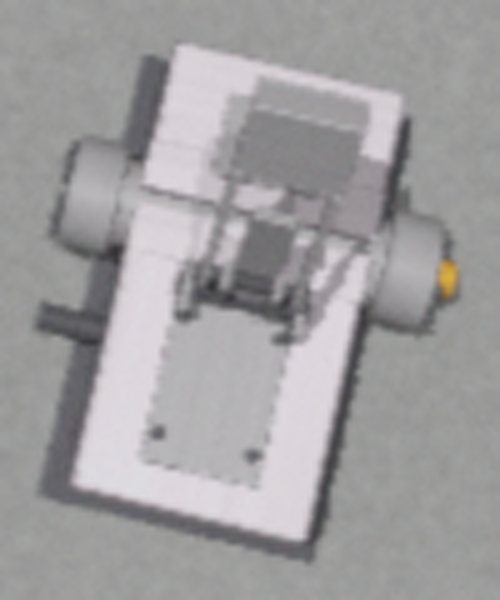

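View pics/z_s.png

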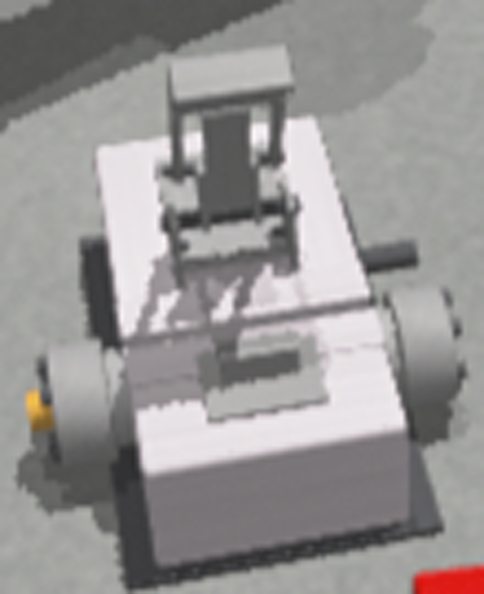

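```bash
cat > h.py <<'E'
import numpy as np,cv2
K={'scene':(np.array([[441.944,0,323.428],[0,441.944,240.878],[0,0,1]]),np.array([[0.4925,0.8703,0.0062,-0.1551],[0.5538,-0.3079,-0.7736,-0.2385],[-0.6714,0.3844,-0.6336,1.2324]])),
'top':(np.array([[438.255,0,315.768],[0,438.255,241.542],[0,0,1]]),np.array([[-0.0245,-0.9992,-0.0315,-0.0636],[-0.9889,0.0288,-0.1455,0.5017],[0.1463,0.0276,-0.9889,0.9148]]))}
def proj(n,P):
    k,m=K[n]; P=np.atleast_2d(P); c=(k@(m[:,:3]@P.T+m[:,3:])); return (c[:2]/c[2]).T
def b2w(p,B):  # pose x,y,yaw
    p=np.atleast_2d(p); x,y,a=p_=B; R=np.array([[np.cos(a),-np.sin(a),0],[np.sin(a),np.cos(a),0],[0,0,1]])
    return p@R.T+[x,y,0]
def pin(th):
    c,s=np.cos(th),np.sin(th); x,z=-.0274,-.0058
    return np.array([-.010+x*c+z*s,.086-x*s+z*c])
def lev(th,r,y=0,off=0): # off: normal offset toward +x when upright (upper face when shut)
    c,s=np.cos(th),np.sin(th); return np.array([-.010-c*r+s*off,y,.086+s*r+c*off])
def claw(th,a,r,y=0,off=0): # off up
    p=pin(th); return np.array([p[0]+np.cos(a)*r-np.sin(a)*off,y,p[1]+np.sin(a)*r+np.cos(a)*off])
E
cat > fit.py <<'E'
from h import *
from scipy.optimize import least_squares
tp=np.array([[366,199],[410,209.4],[392,298],[345,287.4]])
sc=np.array([[307,303.2],[247.3,311.8],[237.3,238.4],[287.3,231.8]])
obj=np.array([[.1,.05,.06],[.1,-.05,.06],[-.1,-.05,.06],[-.1,.05,.06]])
f=lambda B:np.r_[(proj('top',b2w(obj,B))-tp).ravel(),(proj('scene',b2w(obj,B))-sc).ravel()]
r=least_squares(f,[.5,-.2,-.2]); print(r.x, r.fun.reshape(-1,2).round(1).tolist())
B=r.x
for n in ['top','scene']:
    im=cv2.imread(f'pics/a_{n}.png'); 
    for th,a,co in [(1.75,.95,(255,0,0)),(1.85,1.1,(0,200,0)),(1.95,1.25,(0,0,255))]:
        q=[lev(th,.075,.009),lev(th,.075,-.009)]
        print(n,th,'levtip',proj(n,b2w(q,B)).round(1).tolist())
        q=[claw(th,a,.062,.021,.003),claw(th,a,.062,-.021,.003),claw(th,a,.098,-.021,.003),claw(th,a,.098,.021,.003)]
        print(n,a,'plate',proj(n,b2w(q,B)).round(1).tolist())
E
python3 fit.py
```

```text
[ 0.48162231 -0.20782905 -0.27366206] [[-0.4, -3.0], [1.6, -2.4], [-1.5, 1.1], [-1.6, -0.2], [0.6, -1.3], [-0.8, 0.9], [-2.0, -1.9], [-1.1, -2.6]]
top 1.75 levtip [[379.4, 236.6], [388.7, 238.9]]
top 0.95 plate [[375.8, 224.6], [397.8, 230.0], [402.9, 216.1], [380.1, 210.6]]
top 1.85 levtip [[380.1, 233.1], [389.5, 235.3]]
top 1.1 plate [[375.4, 226.9], [397.6, 232.3], [402.3, 220.6], [379.3, 215.0]]
top 1.95 levtip [[380.8, 229.7], [390.2, 232.0]]
top 1.25 plate [[374.8, 229.8], [397.1, 235.2], [401.4, 225.9], [378.2, 220.3]]
scene 1.75 levtip [[269.8, 222.2], [258.9, 223.8]]
scene 0.95 plate [[278.7, 225.1], [252.6, 228.8], [252.4, 221.7], [279.8, 217.9]]
scene 1.85 levtip [[270.5, 225.7], [259.5, 227.2]]
scene 1.1 plate [[278.0, 221.0], [251.9, 224.6], [251.1, 214.1], [278.5, 210.4]]
scene 1.95 levtip [[271.3, 229.5], [260.2, 231.0]]
scene 1.25 plate [[277.3, 217.4], [251.3, 221.0], [250.0, 207.4], [277.2, 203.8]]
```

```bash
cat >> h.py <<'E'
B=np.array([0.4816,-0.2078,-0.2737])
def q_of(B): f=B[2]/2; return [np.cos(f),np.sin(f),0,0]
def tcp(p,B): # p = fingertip bottom centre in block frame
    w=b2w(np.array(p),B)[0]; return (w+[0,0,.022]).tolist()
E
python3 - <<'E'
from workcell import arm, read_camera
from h import *
arm.servo_line([0.243,-0.521,0.31],max_speed=.2)
arm.gripper_to(0.0)
print(arm.solve_ik(tcp([-.05,0,.31],B),q_of(B)))
arm.reach(tcp([-.05,0,.31],B),q_of(B))
c=read_camera('wrist'); cv2.imwrite('pics/b_wrist.png',c['image'][:,:,::-1]); np.savez('bw.npz',k=c['mtx'],m=c['world_to_cam'])
c=read_camera('scene'); cv2.imwrite('pics/b_scene.png',c['image'][:,:,::-1])
print(arm.read_t(),arm.read_eef_pos(),arm.read_ft_force())
E
```

```text
[-5.67998059e-01  7.95253182e-02  1.51008127e+00 -4.44089210e-16
  1.55198606e+00  1.27649827e+00]
2.975 [ 0.43334475 -0.19516952  0.33183956] [-0.01425674  0.98503408 -0.12155872]
```

View pics/b_wrist.png

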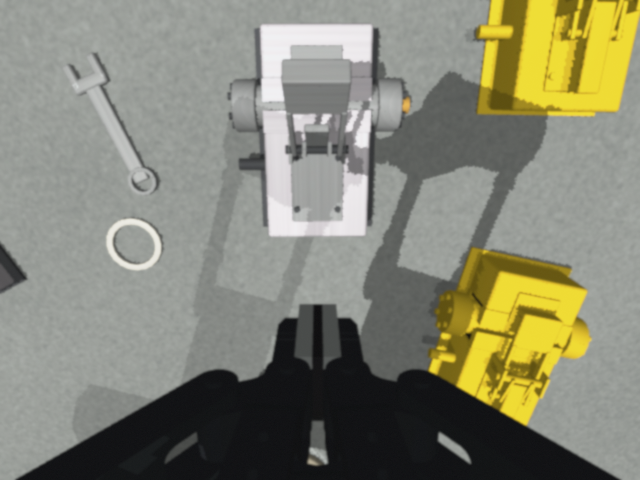

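View pics/b_scene.png

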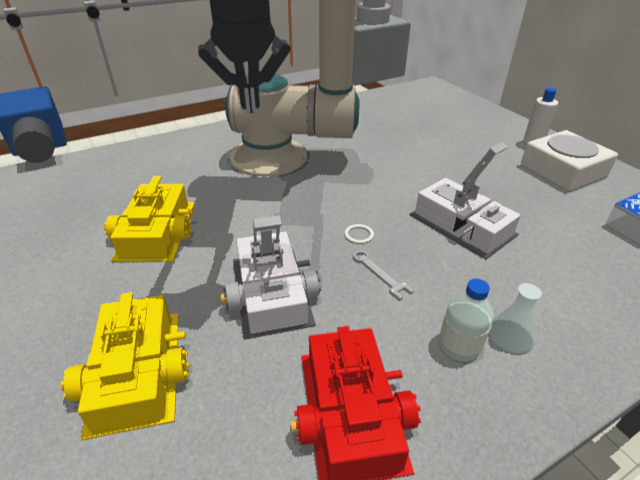

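The wrist view shows the loaded block upright. Its top corners are at about (262,25), (377,25), (366,236) and (269,236), and the claw plate is at (282-352, 60-112). I'll refit using all three views.

```bash
cat > fit2.py <<'E'
from h import *
from scipy.optimize import least_squares
d=np.load('bw.npz'); K['wrist']=(d['k'],d['m'][:3])
obj=np.array([[.1,.05,.06],[.1,-.05,.06],[-.1,-.05,.06],[-.1,.05,.06]])
O={'top':[[366,199],[410,209.4],[392,298],[345,287.4]],'scene':[[307,303.2],[247.3,311.8],[237.3,238.4],[287.3,231.8]],'wrist':[[262,25],[377,25],[366,236],[269,236]]}
for use in (['wrist'],['top','scene','wrist']):
    f=lambda B:np.concatenate([(proj(n,b2w(obj,B))-O[n]).ravel() for n in use])
    r=least_squares(f,B,loss='soft_l1'); print(use,r.x,r.fun.reshape(-1,2).round(1).tolist())
B=r.x
# plate outer top edges + inner edges: measured
M={'top':[[375.6,224],[400,229],[403,218],[378,212.4]],'scene':[[281.4,226],[254,229],[253.6,219.8],[281.4,215.9]]}
for n,m in M.items():
  def g(p,n=n,m=m):
    return (proj(n,b2w([claw(1.8,p[0],r,y,.003) for r,y in((.062,.021),(.062,-.021),(.098,-.021),(.098,.021))],B))-m).ravel()
  s=least_squares(g,[1.1]); print(n,s.x,s.fun.round(1))
for th in(1.75,1.85,1.95):
  print(th,proj('wrist',b2w([lev(th,.075,.009,.003),lev(th,.075,-.009,.003)],B)).round(0).tolist())
for a in(.95,1.1,1.25):
  print(a,proj('wrist',b2w([claw(1.8,a,r,y,.003) for r,y in((.062,.021),(.062,-.021),(.098,-.021),(.098,.021))],B)).round(0).tolist())
im=cv2.imread('pics/b_wrist.png')[20:250,230:420]; cv2.imwrite('pics/z_w.png',cv2.resize(im,None,fx=2.6,fy=2.6,interpolation=cv2.INTER_CUBIC))
E
python3 fit2.py
```

```text
['wrist'] [ 0.47690813 -0.20827082 -0.28134925] [[0.0, -1.7], [-0.1, -0.7], [0.9, 6.7], [-0.7, 6.0]]
['top', 'scene', 'wrist'] [ 0.48020887 -0.20876869 -0.28038709] [[0.4, -2.4], [2.4, -1.5], [-1.3, 1.9], [-1.4, 0.2], [-0.6, -1.5], [-2.2, 0.4], [-2.4, -2.3], [-1.5, -2.8], [-0.7, -5.9], [-0.5, -5.0], [0.7, 3.6], [-1.1, 2.9]]
top [0.98039236] [ 0.9  1.3 -1.5  1.8  0.6 -0.7  2.8 -0.7]
scene [0.96619967] [-3.6 -1.2 -2.4 -0.6 -2.4  1.2 -2.7  1.4]
1.75 [[306.0, 139.0], [331.0, 139.0]]
1.85 [[306.0, 128.0], [331.0, 129.0]]
1.95 [[306.0, 118.0], [331.0, 118.0]]
0.95 [[288.0, 113.0], [349.0, 113.0], [353.0, 78.0], [284.0, 78.0]]
1.1 [[288.0, 126.0], [349.0, 126.0], [354.0, 101.0], [284.0, 100.0]]
1.25 [[287.0, 139.0], [349.0, 140.0], [354.0, 125.0], [283.0, 124.0]]
```

View pics/z_w.png

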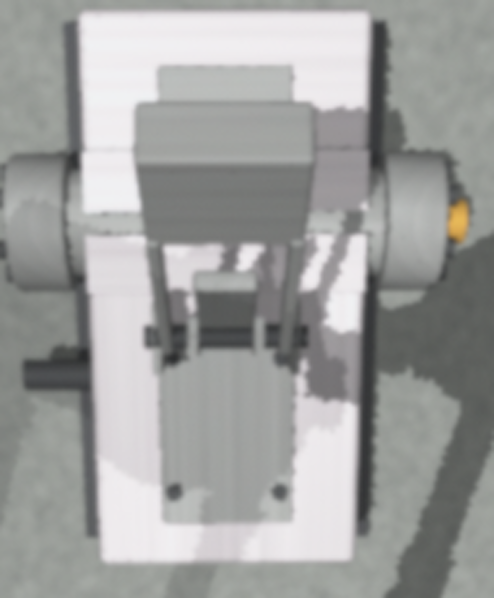

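```bash
cat >> fit2.py <<'E'
print('---')
for Bx in (B,[ 0.4769,-0.2083,-0.2813]):
  print(proj('wrist',b2w([[-.010,0,.086],[.062,.015,.077],[.062,-.015,.077],[.002,0,.06],[-.1,0,.06],[.1,0,.06]],Bx)).round(1).tolist())
  print(proj('scene',b2w([[-.010,0,.086],[.062,.015,.077],[.062,-.015,.077],[.052,.015,.077],[.052,-.015,.077]],Bx)).round(1).tolist())
E
python3 fit2.py | sed -n '/---/,$p'
```

```text
---
[[318.0, 151.5], [301.1, 65.0], [336.1, 65.2], [318.0, 135.6], [317.3, 239.2], [318.9, 19.6]]
[[265.8, 251.6], [281.0, 281.8], [263.0, 284.7], [280.0, 277.7], [262.3, 280.6]]
[[318.5, 155.3], [301.7, 69.1], [336.6, 69.4], [318.5, 139.2], [317.6, 242.3], [319.5, 23.8]]
[[265.3, 250.5], [280.3, 280.5], [262.5, 283.4], [279.4, 276.5], [261.7, 279.3]]
```

```bash
cat >> h.py <<'E'
B=np.array([0.4822,-0.2093,-0.2804])
E
python3 - <<'E'
from workcell import arm, read_camera
from h import *
th=1.85
P=[claw(th,1.3,.085,0,.003)-[.026,0,0]]+[claw(th,a,.085,0,.003)-[.011,0,0] for a in(1.0,.8,.6,.4,.2)]
print(np.round(P,3).tolist())
arm.servo_line(tcp(P[0],B),rotation=q_of(B),max_speed=.2)
for p in P[1:]:
    arm.servo_line(tcp(p,B),max_speed=.12); print(arm.read_ft_force().round(2),arm.read_t())
c=read_camera('scene'); cv2.imwrite('pics/c_scene.png',cv2.resize(c['image'][180:350,190:380,::-1],None,fx=3.4,fy=3.4))
c=read_camera('wrist'); cv2.imwrite('pics/c_wrist.png',c['image'][:,:,::-1])
E
```

```text
[[-0.014, 0.0, 0.197], [0.024, 0.0, 0.187], [0.038, 0.0, 0.177], [0.049, 0.0, 0.164], [0.058, 0.0, 0.15], [0.064, 0.0, 0.134]]
[-0.51  0.55 -0.59] 4.2083
[-1.2  -0.34  1.18] 4.5
[-0.26  0.63  1.12] 4.7917
[-0.63 -0.35 -0.3 ] 5.0833
[ 0.34 -0.07  0.23] 5.375
```

View pics/c_scene.png

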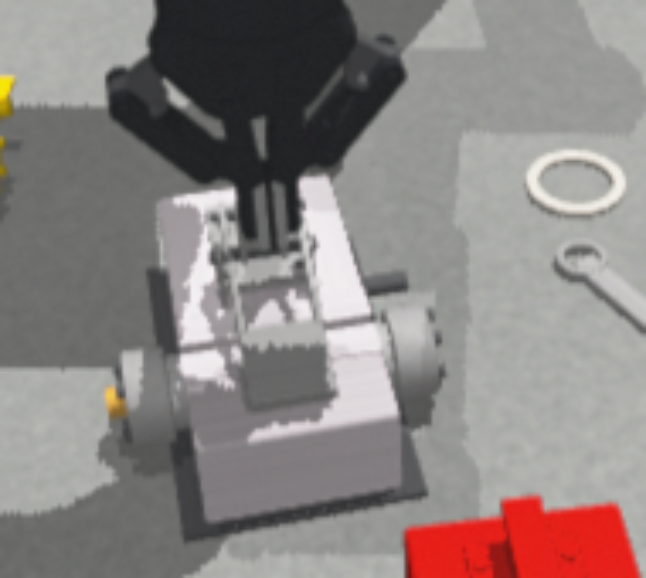

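View pics/c_wrist.png

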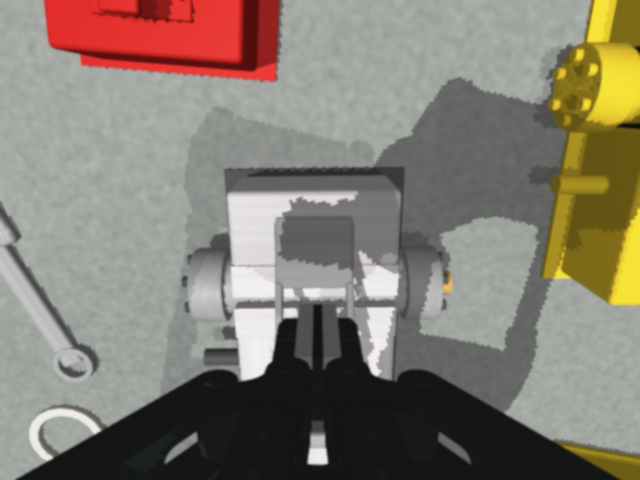

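```bash
python3 - <<'E'
from h import *
for a in(-.35,-.45,-.55):
  print(a,proj('scene',b2w([claw(1.85,a,r,y,o) for r,y,o in((.062,.021,.003),(.062,-.021,.003),(.098,-.021,.003),(.098,.021,.003),(.098,.021,-.013),(.098,-.021,-.013))],B)).round(0).tolist(), (claw(1.85,a,.095,0,-.013)-[.062,0,.077]).round(4))
E
```

```text
-0.35 [[283.0, 270.0], [258.0, 274.0], [261.0, 293.0], [287.0, 289.0], [287.0, 293.0], [261.0, 297.0]] [ 0.0148  0.     -0.0078]
-0.45 [[283.0, 271.0], [258.0, 275.0], [261.0, 296.0], [287.0, 292.0], [287.0, 295.0], [261.0, 299.0]] [ 0.0099  0.     -0.0161]
-0.55 [[283.0, 273.0], [258.0, 277.0], [261.0, 298.0], [287.0, 293.0], [286.0, 296.0], [261.0, 300.0]] [ 0.0042  0.     -0.0238]
```

The claw rests at about 0.45–0.5 below level with the tooth behind the keeper. In scene its plate is at about (262-287, 276-300), which matches the hooked prediction. Next I'll swing the lever.

```bash
python3 - <<'E'
from workcell import arm, read_camera
from h import *
r=.064; e=lambda th,o=.003: lev(th,r,0,o)+[.011,0,0]
arm.servo_line(tcp(e(1.85)+[.02,0,0],B),max_speed=.15)
for th in np.arange(1.75,.15,-.2):
    arm.servo_line(tcp(e(th),B),max_speed=.08); print(round(th,2),arm.read_ft_force().round(1),round(arm.read_t(),2))
c=read_camera('scene'); cv2.imwrite('pics/d_scene.png',cv2.resize(c['image'][180:350,190:380,::-1],None,fx=3.4,fy=3.4))
E
```

```text
1.75 [ 0.2 -0.1  0.7] 6.28
1.55 [ 0.8 -0.3  0.5] 6.58
1.35 [ 0.5  0.3 -0.1] 6.89
1.15 [ 0.4 -0.5 -0.5] 7.2
0.95 [-0.  -0.3 -0.4] 7.51
0.75 [-0.8 -0.9  0.5] 7.82
0.55 [ 1.4  0.6 -0.6] 8.12
0.35 [ 0.1 -0.3 -0.5] 8.43
```

View pics/d_scene.png

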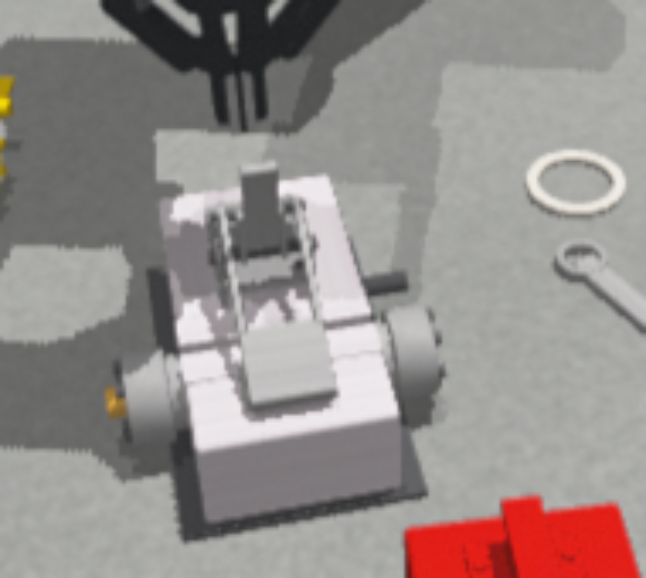

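```bash
python3 - <<'E'
from workcell import arm, read_camera
from h import *
print(arm.read_eef_pos(),arm.read_tool_rot(),arm.read_opening())
r=.064
print(tcp(lev(.35,r,0,.003)+[.011,0,0],B), proj('scene',arm.read_eef_pos()-[0,0,.022]))
c=read_camera('wrist'); cv2.imwrite('pics/e_wrist.png',c['image'][:,:,::-1])
c=read_camera('top'); cv2.imwrite('pics/e_top.png',cv2.resize(c['image'][180:320,300:440,::-1],None,fx=4,fy=4))
for th in (1.95,1.8,1.5,1.2,1.,.8,.6,.35): print(th,proj('scene',b2w([lev(th,.075,.009,-.003),lev(th,.075,-.009,-.003),lev(th,.075,.009,.003)],B)).round(0).tolist())
E
```

```text
[ 0.42670232 -0.19339339  0.13294233] [ 9.90182461e-01 -1.39780705e-01  2.11515385e-04  6.45113723e-05] 0.0012957359712091991
[0.4263776005663726, -0.1932238495018542, 0.132763577815691] [[261.33933983 225.17463475]]
1.95 [[270.0, 228.0], [259.0, 230.0], [271.0, 232.0]]
1.8 [[269.0, 223.0], [258.0, 225.0], [270.0, 226.0]]
1.5 [[267.0, 215.0], [257.0, 216.0], [268.0, 217.0]]
1.2 [[266.0, 210.0], [255.0, 212.0], [266.0, 211.0]]
1.0 [[265.0, 209.0], [255.0, 211.0], [265.0, 210.0]]
0.8 [[265.0, 210.0], [255.0, 212.0], [265.0, 210.0]]
0.6 [[265.0, 213.0], [255.0, 214.0], [265.0, 212.0]]
0.35 [[265.0, 218.0], [255.0, 219.0], [265.0, 216.0]]
```

View pics/e_wrist.png

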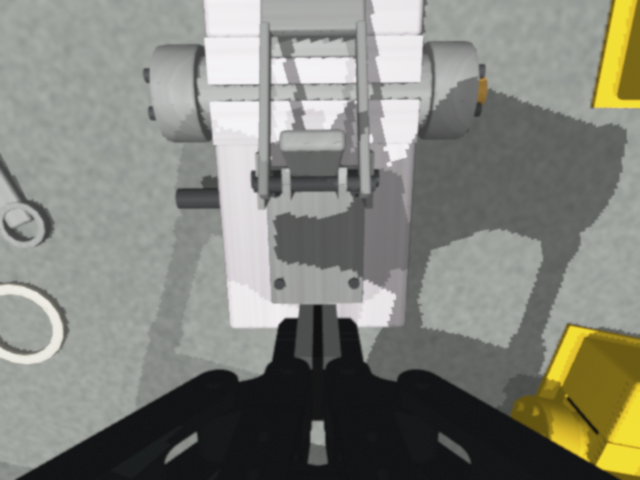

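View pics/e_top.png

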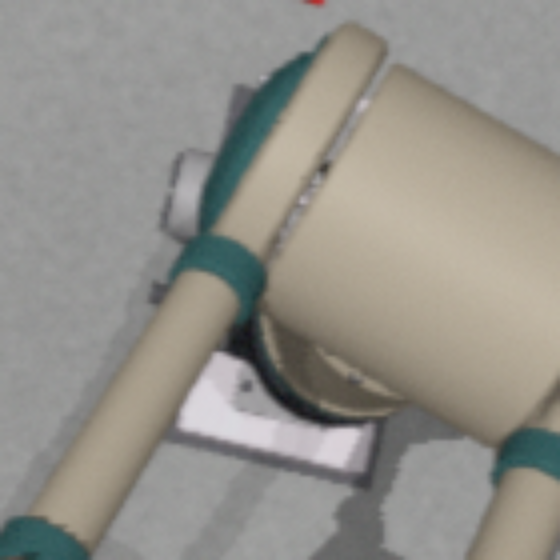

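```bash
python3 - <<'E'
from workcell import arm, read_camera
from h import *
print('c pred',proj('scene',b2w([[.064,0,.134],[.064,0,.15],[.04,0,.134]],B)))
c=read_camera('scene'); 
cv2.imwrite('pics/f_scene.png',cv2.resize(c['image'][140:240,210:310,::-1],None,fx=6,fy=6))
w=read_camera('wrist'); T=w['world_to_cam']; k=w['mtx']
p=np.array(arm.read_eef_pos())
for d in (.022,.01,0,-.01):
    q=T[:3,:3]@(p-[0,0,d])+T[:3,3]; print(d,(k@q)[:2]/q[2], proj('scene',p-[0,0,d]))
cv2.imwrite('pics/f_wrist.png',cv2.resize(w['image'][280:480,220:420,::-1],None,fx=3,fy=3))
E
```

```text
c pred [[269.98695056 259.20924819]
 [269.26011525 251.4954721 ]
 [267.88209838 249.56443947]]
0.022 [316.84391322 302.18609396] [[261.31943333 225.1468643 ]]
0.01 [316.78556937 315.61999395] [[260.76571474 219.8254104 ]]
0 [316.73053051 328.29290522] [[260.29611087 215.31233215]]
-0.01 [316.66846407 342.5839443 ] [[259.81888527 210.72600598]]
```

View pics/f_scene.png

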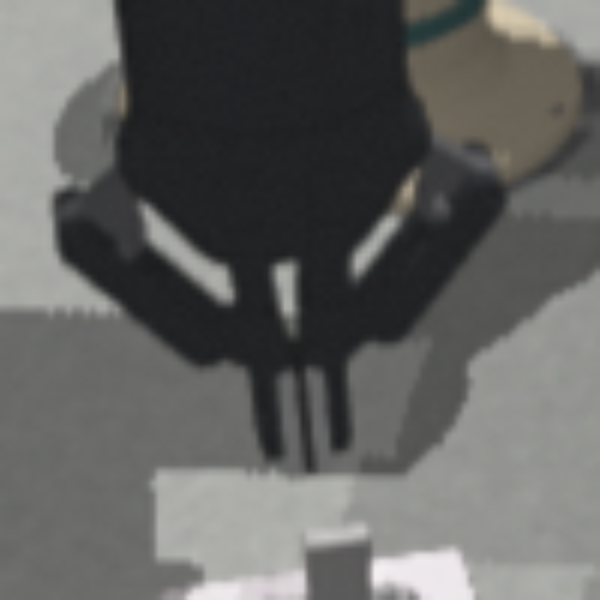

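View pics/f_wrist.png

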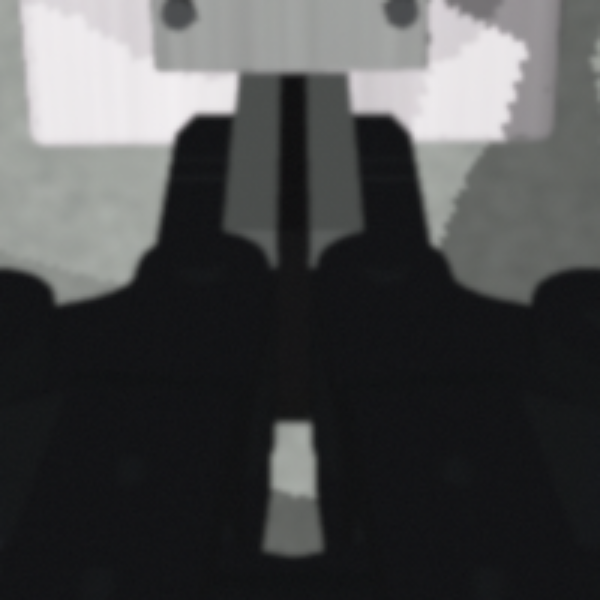

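The fingers passed over the lever: both views put the shut fingertips at about TCP height (scene tip at about (261,218)), not 22 mm ahead of it. The lever is still open and the claw still hooked. I'll go back round to the +x side and redo the arc lower, with force guards.

```bash
cat >> h.py <<'E'
D=0.0
def tcp(p,B): 
    w=b2w(np.array(p),B)[0]; return (w+[0,0,D]).tolist()
E
python3 - <<'E'
from workcell import arm, read_camera
from h import *
r=.060; e=lambda th,o=.003: lev(th,r,0,o)+[.011,0,0]
print(tcp([-.06,0,.11],B),arm.read_eef_pos())
arm.servo_line(tcp([-.06,0,.22],B),max_speed=.25)
arm.servo_line(tcp([.055,0,.22],B),max_speed=.25)
hit=arm.servo_line(tcp([.055,0,.147],B),max_speed=.15,contact_N=8); print('hit',hit,arm.read_eef_pos())
for th in np.arange(1.75,1.3,-.1):
    h=arm.servo_line(tcp(e(th),B),max_speed=.1,contact_N=20); print(round(th,2),h,arm.read_ft_force().round(1),round(arm.read_t(),2))
c=read_camera('scene'); cv2.imwrite('pics/g_scene.png',cv2.resize(c['image'][180:350,190:380,::-1],None,fx=3.4,fy=3.4))
c=read_camera('wrist'); cv2.imwrite('pics/g_wrist.png',c['image'][:,:,::-1])
E
```

```text
[0.42454331084980845, -0.1926955970827559, 0.11] [ 0.4268346  -0.19347322  0.13312311]
hit False [ 0.53484333 -0.22458293  0.1478305 ]
1.75 False [-0.8 -0.8  0. ] 10.98
1.65 False [ 0.8  0.2 -0.1] 11.23
1.55 False [ 0.5 -0.6 -0.5] 11.48
1.45 False [-0.2  0.4 -0.2] 11.73
1.35 False [ 0.5 -0.2  0.2] 11.98
```

View pics/g_scene.png

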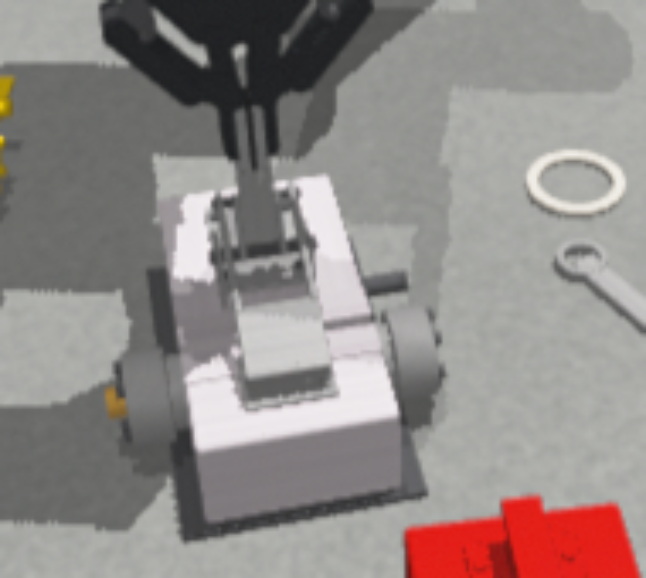

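View pics/g_wrist.png

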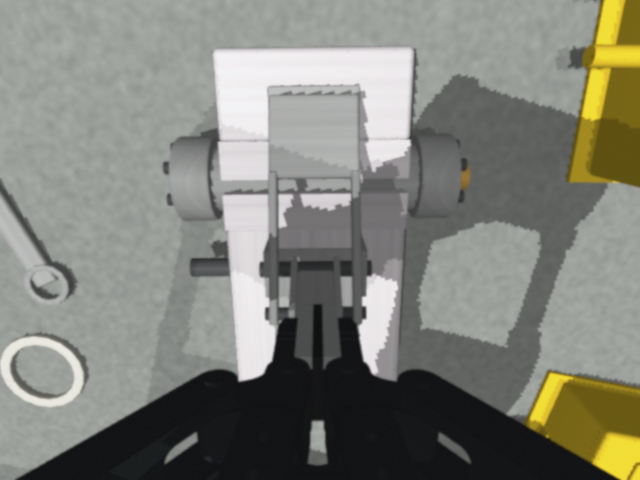

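The lever now follows the fingers and leans past upright; wrist shows it running from the hinge at row 268 down under the fingers. I'll continue the arc and press down at the end.

```bash
python3 - <<'E'
from workcell import arm, read_camera
from h import *
r=.060; e=lambda th,o=.003: lev(th,r,0,o)+[.011,0,0]
for th in [1.2,1.05,.9,.75,.6,.45,.3,.15]:
    h=arm.servo_line(tcp(e(th),B),max_speed=.1,contact_N=25); print(round(th,2),h,arm.read_ft_force().round(1),round(arm.read_t(),2))
c=read_camera('scene'); cv2.imwrite('pics/h_scene.png',cv2.resize(c['image'][180:350,190:380,::-1],None,fx=3.4,fy=3.4))
E
```

```text
1.2 False [ 0.3 -0.3 -0.4] 12.33
1.05 False [ 0.3 -1.4 -0.3] 12.58
0.9 False [ 2.3 -1.7  0.6] 12.83
0.75 False [1.7 0.  0.3] 13.08
0.6 False [-0.4  0.2  0.5] 13.33
0.45 False [ 0.5  0.4 -0.6] 13.58
0.3 False [ 0.1 -0.9  0.3] 13.83
0.15 False [ 0.  -0.2  0.1] 14.08
```

View pics/h_scene.png

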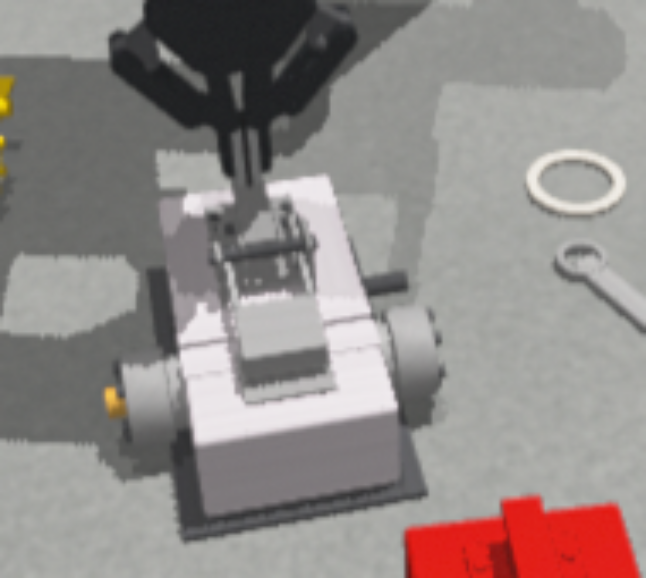

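```bash
python3 - <<'E'
from workcell import arm, read_camera
from h import *
c=read_camera('wrist'); cv2.imwrite('pics/i_wrist.png',c['image'][:,:,::-1])
c=read_camera('scene'); cv2.imwrite('pics/i_scene.png',cv2.resize(c['image'][200:310,220:320,::-1],None,fx=5.4,fy=5.4,interpolation=cv2.INTER_CUBIC))
print(arm.read_eef_pos())
print(proj('scene',b2w([lev(t,.075,.0) for t in (0,.3,.6,.9)],B)).round(0).tolist())
E
```

```text
[ 0.42691225 -0.19345235  0.09825388]
[[261.0, 227.0], [260.0, 219.0], [260.0, 213.0], [260.0, 210.0]]
```

View pics/i_wrist.png

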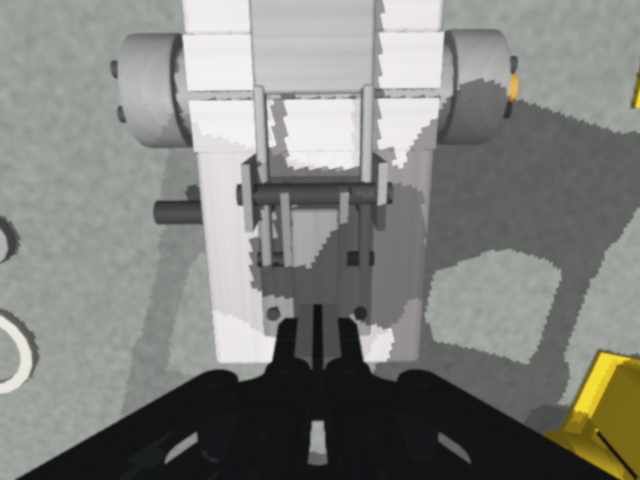

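View pics/i_scene.png

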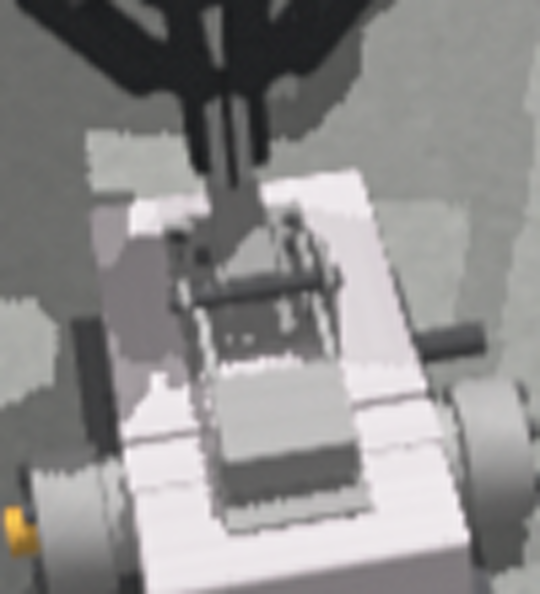

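The lever is nearly down under the fingertips, the claw is level and its tooth is over the keeper. Now I'll press down with a contact stop.

```bash
python3 - <<'E'
from workcell import arm, read_camera
from h import *
h=arm.servo_line(tcp([-.063,0,.078],B),max_speed=.03,contact_N=18); print(h,arm.read_eef_pos(),arm.read_ft_force().round(1),arm.read_t())
arm.dwell(.3); print(arm.read_eef_pos(),arm.read_ft_force().round(1))
E
```

```text
True [ 0.42478323 -0.19290202  0.08919779] [-1.4  0.1  9.3] 14.675
[ 0.42476612 -0.19286968  0.08918347] [0.1 0.5 8.6]
```

Contact came at TCP z = 0.089, which is the top face of a flat lever. Next I'll retreat and check.

```bash
python3 - <<'E'
from workcell import arm, read_camera
from h import *
arm.servo_line(tcp([-.063,0,.20],B),max_speed=.15)
arm.servo_line(tcp([-.12,0,.30],B),max_speed=.2)
print(arm.read_ft_force().round(1),arm.read_t())
c=read_camera('wrist'); cv2.imwrite('pics/j_wrist.png',c['image'][:,:,::-1])
np.savez('jw.npz',k=c['mtx'],m=c['world_to_cam'])
K['wrist']=(c['mtx'],c['world_to_cam'][:3])
c=read_camera('scene'); cv2.imwrite('pics/j_scene.png',cv2.resize(c['image'][200:310,220:320,::-1],None,fx=5.4,fy=5.4,interpolation=cv2.INTER_CUBIC)); cv2.imwrite('pics/j_full.png',c['image'][:,:,::-1])
for n in('wrist','scene'):
  for t in(0,.1,.2): print(n,t,'lever tip',proj(n,b2w([lev(t,.075,y,.003) for y in(.009,-.009)],B)).round(1).tolist(),'plate r98',proj(n,b2w([claw(t,-.03,.098,y,.003) for y in(.021,-.021)],B)).round(1).tolist())
E
```

```text
[-0.9  0.8 -0.6] 16.5917
wrist 0 lever tip [[306.6, 160.6], [328.7, 160.6]] plate r98 [[288.9, -43.4], [346.7, -43.4]]
wrist 0.1 lever tip [[306.3, 161.0], [329.0, 161.0]] plate r98 [[288.7, -43.9], [346.9, -43.9]]
wrist 0.2 lever tip [[306.1, 160.3], [329.2, 160.3]] plate r98 [[288.4, -44.9], [347.2, -44.9]]
scene 0 lever tip [[265.3, 225.2], [255.7, 226.5]] plate r98 [[284.5, 280.1], [259.3, 284.2]]
scene 0.1 lever tip [[265.0, 222.3], [255.4, 223.6]] plate r98 [[284.4, 278.8], [259.1, 282.8]]
scene 0.2 lever tip [[264.8, 219.6], [255.2, 220.9]] plate r98 [[284.3, 277.5], [259.0, 281.5]]
```

View pics/j_wrist.png

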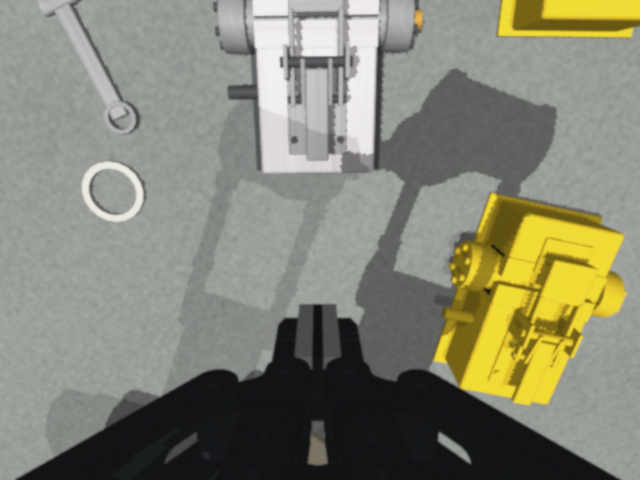

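View pics/j_scene.png

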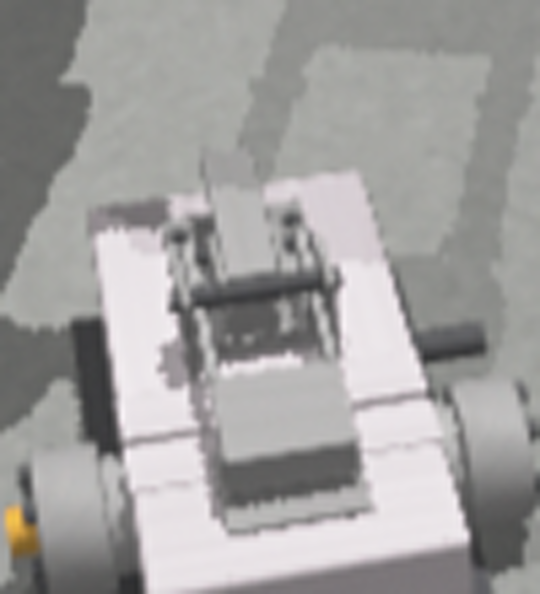

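View pics/j_full.png

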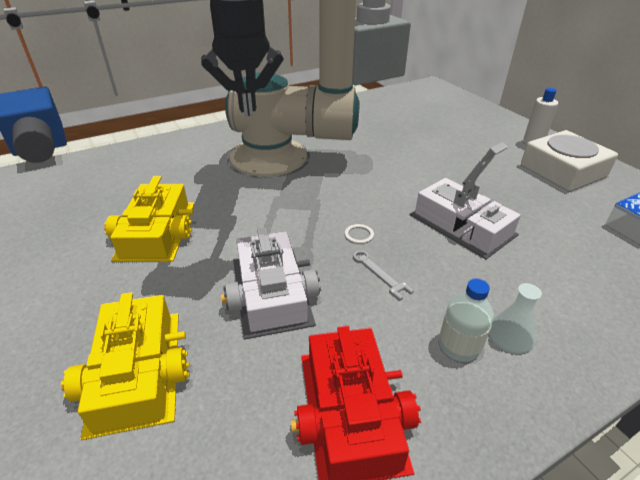

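```bash
python3 - <<'E'
import cv2,numpy as np
a=cv2.imread('pics/a_scene.png',0).astype(float);j=cv2.imread('pics/j_full.png',0).astype(float)
from scipy.ndimage import map_coordinates
for nm,(r0,r1,c0,c1) in {'front top edge':(298,318,255,303),'spare claw':(140,180,465,515),'vessel R end':(262,298,305,322),'back edge':(226,245,237,248)}.items():
    s=cv2.phaseCorrelate(a[r0:r1,c0:c1],j[r0:r1,c0:c1],cv2.createHanningWindow((c1-c0,r1-r0),cv2.CV_64F)); print(nm,np.round(s[0],2),round(s[1],2))
E
```

```text
front top edge [-0.51 -0.73] 0.79
spare claw [-0.   -0.01] 0.95
vessel R end [0.08 0.03] 1.02
back edge [0.14 0.81] 1.13
```

The scene view shows the lever flat, with its tip at about row 228 (225–227 predicted for flat). The claw plate's outer edge at (261–286, 281–286) is at the hooked height. The sliding half's front edge has shifted inward, and the empty block's claw hasn't moved. Handing in.

```bash
python3 - <<'E'
from workcell import arm
print(arm.read_t(),arm.read_ft_force()); arm.finish_job()
E
```

```text
16.6917 [ 0.43442921 -0.07830937 -1.16407013]
the job is handed in; nothing more can be done
```

I latched the block with the vessel and handed the job in at 16.7 s. The hand-in gives no verdict, so this rests on my own checks.

**What I did:** I pushed the claw over with the shut fingers until it fell behind its keeper. Then I swung the lever over and pressed it down to its stop, and backed the arm clear.

**Last checks:**
- **Lever:** contact when pressing came at z = 0.089 m, which is the top face of a flat lever. The scene image agreed to within about 2 pixels.
- **Claw:** its plate is at the height expected when hooked, not riding on top of the keeper. The tooth itself is hidden in the images.
- **Draw:** the sliding half's front edge moved inward by about 0.7 pixel, roughly 2 mm. That is the right direction, but less than the stated 4 mm at this coarse resolution.
- **Empty block:** its claw moved less than 0.02 pixel between the first and last scene images.
- **Contact:** the arm is touching nothing, and the force reading is at noise level.

**What disagreed:**
- **Missed first swing:** my first lever swing passed over the top without touching. The shut fingertips are about level with the TCP, not 22 mm ahead of it. I corrected for this and repeated the swing.
- **Block length:** the block top also looked a few mm shorter in the images than 200 mm, so the fitted position was only good to about 3 mm.

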